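# Shut and lock the belt cover of an edge-finishing machine

### The job

The belt of the edge-finishing machine has been changed and its hinged top cover still stands ajar. Push it down with the fingertips, without lifting or slamming it, until it lies flat on the housing, then set a fingertip in the slot of each of the two red quarter-turn fasteners and turn it clockwise as far as it goes, so that both are locked. Leave the tools, tin, jar and thread cones on the bench where they are.

Things in the scene. Friction and masses are not known exactly. Their poses are not given: they have to be found in the camera images.
- machine: Bench-top edge-finishing machine, fixed: cream housing 240 x 280 mm, 165 mm high, closed on top by the cover. Origin in the middle of its underside on the bench; x to its back (hinge side), y to its left as the robot sees it, z up. A spindle 95 mm up sticks out at both sides: brush (112 mm across) and scoop out to y = +225 mm, wooden cone out to y = -268 mm.
- cover (a joint): Hinge of the grey top cover (244 x 280 x 4 mm), rad: 0 = flat, grows as the front edge rises; starts at 0.2 to 0.5. Hinge line along the machine's y, 118 mm behind its origin, 165 mm up. Stiff hinge: the cover stays at any angle; about 2 to 4 N at the front edge push it down. Shut, its upper face lies 169 mm above the bench. A tongue turned towards locked stops it short.
- cover_edge (a point): Middle of the cover's front edge, on its upper face, 246 mm from the hinge line; moves with the cover, z square to the upper face. Between the two bezels there is a flat strip 70 mm wide for pushing.
- slot_left (a point): Middle of the slot floor of the left fastener, on its axis; slot along this frame's y, z up. Red knob 70 mm across; slot 30 mm wide, 70 long, 13 deep, closed all round by a black bezel (86 mm across, top level with the knob, 16 mm above the cover), so only the slot is accessible. With the cover shut it lies at x = -70, y = +78, z = 172 mm in the machine's frame.
- fastener_left (a joint): Left quarter-turn fastener on the cover (+y side of the machine). rad, clockwise from above: 0 = unlocked (slot parallel to the hinge), 1.571 = locked (slot front to back, steel cam tongue under the housing's front lip); stops at both ends. Starts at 0 to 0.25. Turns with about 0.12 N m, no spring, stays put. White stripe on the slot floor: by the bezel's white dot unlocked, by the green dot (front) locked.
- slot_right (a point): Middle of the slot floor of the right fastener, on its axis; slot along this frame's y, z up. Red knob 70 mm across; slot 30 mm wide, 70 long, 13 deep, closed all round by a black bezel (86 mm across, top level with the knob, 16 mm above the cover), so only the slot is accessible. With the cover shut it lies at x = -70, y = -78, z = 172 mm in the machine's frame.
- fastener_right (a joint): Right quarter-turn fastener on the cover (-y side of the machine). rad, clockwise from above: 0 = unlocked (slot parallel to the hinge), 1.571 = locked (slot front to back, steel cam tongue under the housing's front lip); stops at both ends. Starts at 0 to 0.25. Turns with about 0.12 N m, no spring, stays put. White stripe on the slot floor: by the bezel's white dot unlocked, by the green dot (front) locked.
- hammer: Bystander, loose: hammer 260 mm long, 33 mm high, lying, light wooden handle, blue head. Origin under the middle of its length.
- knife: Bystander, loose: yellow utility knife 150 mm long, 14 mm high, lying. Origin under its middle.
- glue_tin: Bystander, loose: steel tin with grey and orange label, 102 mm across, 123 mm high. Origin under its middle.
- thread_red: Bystander, loose: standing cone of red thread, 69 mm across, 131 mm high. Origin under its middle.
- thread_black: Bystander, loose: standing cone of black thread, 69 mm across, 131 mm high. Origin under its middle.
- dye_jar: Bystander, loose: brown jar with black cap, 56 mm across, 85 mm high. Origin under its middle.

How it is judged (in metres and radians):
On the way, in this order (a step that is already met when the one before it is completed fails the run):
1. the cover is pushed flat on the housing with both fasteners still unlocked (value of joint cover below 0.02 rad and value of joint each of fastener_left, fastener_right below 0.6 rad), for 0.1 s.
2. both fasteners are turned to their locked stop with the cover shut (value of joint cover below 0.02 rad and value of joint each of fastener_left, fastener_right above 1.45 rad), for 0.2 s.
At the end, for the whole second after the job is handed in: The cover is shut (within 0.02 rad), both fasteners are at or near the locked stop (beyond 1.45 of 1.571 rad), nothing moves, and every loose thing is within 25 mm of where it stood (all of step 2 and velocity of joint cover between -0.05 and 0.05 rad/s and velocity of joint fastener_left between -0.05 and 0.05 rad/s and velocity of joint fastener_right between -0.05 and 0.05 rad/s and distance of each of hammer, knife, glue_tin, thread_red, thread_black, dye_jar from where it was at the start of the episode below 0.025 m); the robot touches nothing.
It fails at once if the cover is lifted farther open (beyond 0.6 rad) instead of pushed down (value of joint cover above 0.6 rad).
It fails at once if the cover is slammed (front edge faster than about 0.6 m/s) (velocity of joint cover below -2.5 rad/s).
It fails at once if a tool, tin, jar or cone on the bench is moved or lifted by more than 25 mm (distance of any of hammer, knife, glue_tin, thread_red, thread_black, dye_jar from where it was at the start of the episode above 0.025 m).
It also fails if it takes over 67 s, if anything falls off the work surface, if the arm or the gripper's body presses on something with over 40 N, if the wrist force passes 120 N, or if a joint passes its speed limit or range.

### The arm

A 6-joint arm with a two-finger parallel gripper is mounted at the origin on the work surface. World frame = base frame: x ahead of the robot, y to its left, z up, the work surface at z = 0. Lengths are in mm, angles in degrees, forces in N, time in s.
With the tool pointing down it reaches from about 350 to 850 mm from the base axis. Payload 8.1 kg.
Tool frame: the origin (TCP) lies between the finger pads; the fingertips stand 22 mm ahead of it and the grasp point (between the pads) lies 3 mm ahead of it; z points along the fingers, y is the line along which they close (so a half turn about z gives the same grasp; the last joint's range is limited). The gripper opens to 85 mm and grips with 20 to 120 N. Pads are 22 mm wide; open, the fingers measure 114 mm over their backs; the gripper's body (76 mm by 85 mm) begins 54 mm behind the grasp point. The pads swing forward as they close: fully open they stand 13 mm farther back than shut.
Start: joints at [-72.559, 7.471, 85.268, -0, 87.261, -4.893], TCP at [228.022, -554.988, 253.292] pointing down, gripper open.
Joint ranges: [-169.43, 169.43], [-51.17, 129.36], [1.28, 143.12], [-76.62, 256.62], [0, 156.53], [-152.29, 152.29]. Speed limits (degrees/s): [136.94, 136.94, 159.86, 180, 180, 180].

### API

Orientations are given as [roll, pitch, yaw] about the fixed x, y, z axes, in that order (R = Rz(yaw) Ry(pitch) Rx(roll)).
In Python, from bench import r, vision gives the robot as it stands.
- The arm moves only by the tool step_arm, never from a script. Its argument "targets" is a list that holds one entry, the list of rows, each a list of 6 numbers: the shift along the world's x, y, z in mm, then the turn, a rotation vector about the world's x, y, z in rad. In form: [[[x, y, z, rx, ry, rz], ...]]. A call has 1 to 12 rows; each row is the pose to reach, as a shift and turn from the pose commanded when the call began; what a row does not reach only later rows make up. A row lasts 1/12 s, in which the tool goes at most 41.7 mm and 7.16 degrees, less where a joint would pass 70% of its speed; a pose out of reach is approached as far as the arm can. A call with a gripper value outside its range is refused whole. "fingers" is the gripper's target within -1 to 1 (shut at 1, half-way at 0, fully open at -1), set as the call begins (left out, the last holds). The fingers move at their own pace and stop on an object; "newtons" is the grip in N (left out, the last holds). Time passes only in rows, so rows that repeat a pose let the fingers close. It gives the time, the measured TCP pose, the force, the opening and the grip force at its end, in the units of the state.
- r.sense(): the state, without advancing time (a new reading comes with each control period).
- vision.snapshot(name): name is "scene" or "top" or "wrist"; returns a dict with "img" (480x640x3 uint8, blue, green, red), "mtx" (3x3 intrinsics, pixels), "eye" and "attitude" of the camera in the world. Camera axes: x right, y up, looking along -z (the intrinsics and any distortion apply to the point x, -y, -z); pixel columns grow to the right and rows downward; lengths in mm; the calibration is good to about 2 mm. A picture is of the moment at which its call begins. There is no depth.
- r.hand_in(): hands the job in; it is judged then, once.
The state is a dict: "time": time; "joint_pos": joint angles; "qd": joint speeds; "joint_efforts": joint torques, N m; "tool_pos": TCP position; "tcp_rot": TCP orientation; "ft_force": force on the tool from outside, world axes, zero at the start; "wrist_torque": the same for the moment, N m; "finger_gap": finger opening in mm; "grip_force": force on a finger pad.
Only numpy, scipy, OpenCV 4.12 (cv2) and the standard library are available. Lean on these libraries where they do the work, as an engineer would, in place of code of your own. Each camera call takes 0.05 s, during which the arm holds its last target. There are 200 camera calls.

## Working session

There is one attempt and no reset: what is moved stays moved. The work goes in short steps, Python scripts to look and compute and a tool call to move; the robot and the scene stay as the last step left them, time stands still between calls to the robot, and variables do not carry over. Pictures are saved under pics/ and viewed, at most 10 in all, crops included, and the job is handed in when it is done.

Besides the shell and the picture viewer there is one more tool, called after ">>>" as name(argument=value, ...) on one line, values as JSON. step_arm: Moves the arm, as the interface text tells. Its arguments: {"type":"object","properties":{"targets":{"type":"array"},"fingers":{"type":"number"},"newtons":{"type":"number"}},"required":["targets"]}

```bash
mkdir -p pics; ls
python3 - <<'E'
from bench import r, vision
import cv2
for n in ("scene","top"):
    s=vision.snapshot(n); cv2.imwrite(f"pics/{n}0.png",s["img"]); print(n,s["mtx"],s["eye"],s["attitude"],s.keys())
print(r.sense())
E
```

```text
pics
scene [[582.95865978   0.         319.99503946]
 [  0.         582.95865978 235.47933963]
 [  0.           0.           1.        ]] [1465.88951489 -471.7297838  1628.22152917] [34.42548286  0.51595687 61.48836827] dict_keys(['img', 'mtx', 'eye', 'attitude'])
top [[532.3447098    0.         319.61860056]
 [  0.         532.3447098  244.76452389]
 [  0.           0.           1.        ]] [ 276.91960999  -26.84945949 1652.35764413] [  9.21375682   0.51691358 -89.28622001] dict_keys(['img', 'mtx', 'eye', 'attitude'])
{'time': 0.1, 'joint_pos': array([-7.25613945e+01,  7.51003242e+00,  8.53248573e+01, -1.59938623e-03,
        8.72603675e+01, -4.89309529e+00]), 'qd': array([ 0.00273205, -0.13361826, -0.04630086, -0.01346798, -0.03280435,
       -0.02779078]), 'joint_efforts': array([ 2.20805807e-03, -5.70946991e+01, -5.01945305e+01, -6.08075339e-06,
        8.06102820e-03,  1.62001851e-05]), 'tool_pos': array([ 227.8529622 , -554.55165491,  252.33967349]), 'tcp_rot': array([-1.79904954e+02, -6.53353152e-03,  2.23317732e+01]), 'ft_force': array([-0.30559999, -0.35360308, -0.36322995]), 'wrist_torque': array([0.02825706, 0.01108267, 0.02942253]), 'grip_force': 0.0, 'finger_gap': 85.31913092389789}
```

View pics/scene0.png

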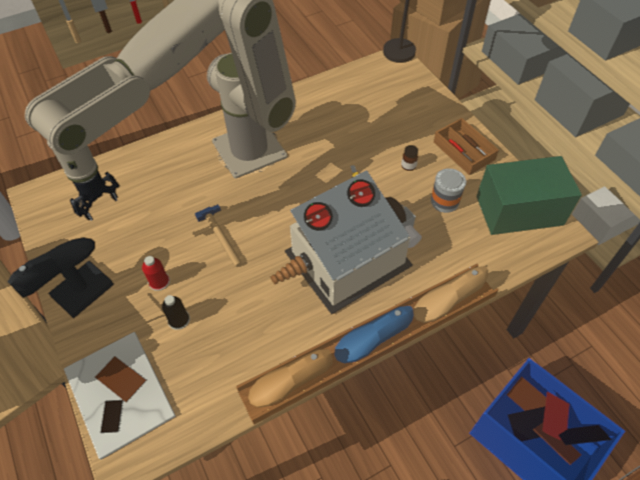

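View pics/top0.png

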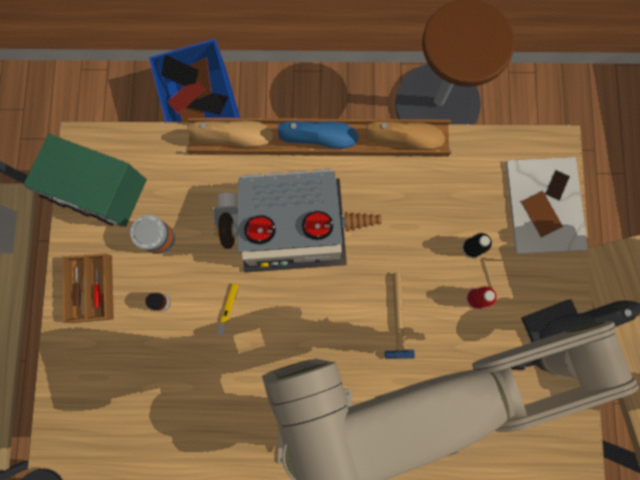

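The scene view shows the left knob at about (361,193) and the right at (318,216), with the cover ajar. In the top view, with image up as +x, they sit at about (260,229) and (318,225). The knife, jar and tin are to the left and the hammer to the right. Next I'll triangulate the knobs.

```bash
cat > h.py <<'E'
import numpy as np, cv2
from scipy.spatial.transform import Rotation as Ro
from bench import r, vision
def ray(s,p):
    p=np.array(p,float); K=s["mtx"]
    d=np.array([(p[0]-K[0,2])/K[0,0],-(p[1]-K[1,2])/K[1,1],-1])
    d=Ro.from_euler("xyz",s["attitude"],degrees=True).apply(d); return np.array(s["eye"]),d/np.linalg.norm(d)
def onz(s,p,z):
    e,d=ray(s,p); return e+d*(z-e[2])/d[2]
def proj(s,P):
    c=Ro.from_euler("xyz",s["attitude"],degrees=True).inv().apply(np.array(P)-s["eye"])
    return s["mtx"][0,0]*c[0]/-c[2]+s["mtx"][0,2], s["mtx"][1,1]*-c[1]/-c[2]+s["mtx"][1,2]
def tri(s1,p1,s2,p2):
    e1,d1=ray(s1,p1);e2,d2=ray(s2,p2)
    t=np.linalg.lstsq(np.c_[d1,-d2],e2-e1,rcond=None)[0]
    a,b=e1+t[0]*d1,e2+t[1]*d2; return (a+b)/2,np.linalg.norm(a-b)
def redmask(img):
    h=cv2.cvtColor(img,cv2.COLOR_BGR2HSV)
    return (((h[...,0]<8)|(h[...,0]>172))&(h[...,1]>170)&(h[...,2]>90)).astype(np.uint8)
def knob(s,c,rad):
    """centre (ellipse fit of the hull) of the red blob near c"""
    m=redmask(s["img"]); w=np.zeros_like(m); cv2.circle(w,c,rad,1,-1); m&=w
    hull=cv2.convexHull(cv2.findNonZero(m)); return cv2.fitEllipse(hull)
E
python3 - <<'E'
from h import *
a=vision.snapshot("scene");b=vision.snapshot("top")
eL=knob(a,(361,193),20),knob(b,(260,229),20); eR=knob(a,(318,216),20),knob(b,(318,225),20)
print(eL,eR)
L,g=tri(a,eL[0][0],b,eL[1][0]);R,g2=tri(a,eR[0][0],b,eR[1][0]);print(L,g,R,g2,np.linalg.norm(L-R))
z=(L[2]+R[2])/2
from scipy.optimize import brentq
th=brentq(lambda t:165+188*np.sin(t)+20*np.cos(t)-z,0,.7)
yd=(L-R)[:2];yaw=np.arctan2(-yd[0],yd[1]);xa=np.array([np.cos(yaw),np.sin(yaw)])
o=((L+R)/2)[:2]-xa*(118-188*np.cos(th)+20*np.sin(th))
print("theta",th,"yaw",np.degrees(yaw),"origin",o)
ya=np.array([-xa[1],xa[0]])
W=lambda x,y,z:np.r_[o+x*xa+y*ya,z]
ex,ez=118-246*np.cos(th)+4*np.sin(th),165+246*np.sin(th)+4*np.cos(th)
print("edge",W(ex,0,ez), "shut slots",W(-70,78,172),W(-70,-78,172))
for s,n in((a,"a"),(b,"b")):
    im=s["img"].copy()
    for P in [W(ex,140,ez),W(ex,-140,ez),W(118,140,169),W(118,-140,169),W(-120,140,0),W(-120,-140,0),W(120,-140,0)]:
        cv2.circle(im,tuple(int(round(v)) for v in proj(s,P)),2,(0,255,0),-1)
    x=(270,150) if n=="a" else (200,150)
    cv2.imwrite(f"pics/c{n}.png",cv2.resize(im[x[1]:x[1]+180,x[0]:x[0]+190],None,fx=3,fy=3))
i=np.hstack([cv2.imread("pics/ca.png"),cv2.imread("pics/cb.png")]);cv2.imwrite("pics/c.png",cv2.resize(i,(800,380)))
E
```

```text
(((361.093505859375, 191.90325927734375), (21.263044357299805, 23.063413619995117), 128.4905242919922), ((259.2925109863281, 228.37696838378906), (23.25905990600586, 25.845415115356445), 72.47843170166016)) (((317.6372375488281, 215.06150817871094), (21.828874588012695, 23.825458526611328), 127.74848175048828), ((317.41876220703125, 223.99014282226562), (23.406030654907227, 26.038951873779297), 89.17211151123047))
[547.94548641 152.68456195 247.86092425] 2.648687109209772 [561.39828173  -3.68106524 248.55316907] 2.2452626462110317 156.9447873319102
theta 0.34973376133593315 yaw 4.917289350757631 origin [606.24762986  78.9390276 ]
edge [494.92133624  69.36115637 253.04918959] shut slots [529.8192959  150.65171663 172.        ] [543.19123722  -4.77412158 172.        ]
```

View pics/c.png

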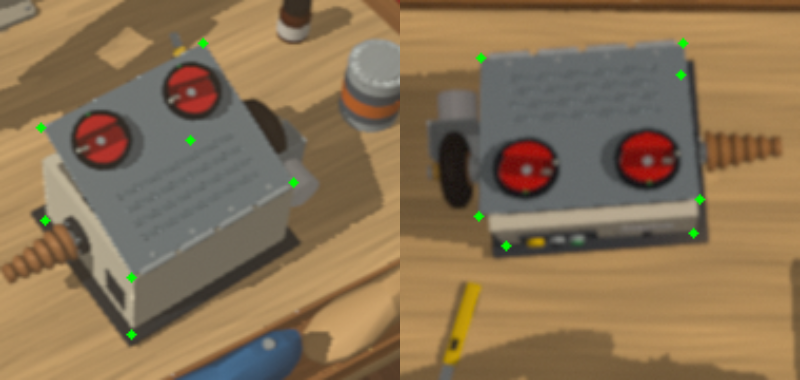

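The triangulation holds together: the knobs are 157 mm apart (156 expected), the cover is at about 0.35 rad, and the machine is near (606,79) with yaw of about 5°. Next I'll shut the fingers, rise and travel to above the front strip.

>>> step_arm(targets=[[[0,0,40,0,0,0.12],[0,0,80,0,0,0.24],[30,40,90,0,0,0.36],[40,80,90,0,0,0.48],[60,120,90,0,0,0.6],[80,160,90,0,0,0.72],[90,200,90,0,0,0.84],[105,240,90,0,0,0.96],[120,280,90,0,0,1.08],[135,315,90,0,0,1.2],[150,350,90,0,0,1.32],[165,385,90,0,0,1.44]]], fingers=1, newtons=40)

```text
time: 1.2
tool_pos: [391.2, -172.5, 343.4]
tcp_rot: [180.0, 0.0, 105.2]
ft_force: [0.7, -0.2, -1.2]
finger_gap: 0.1
grip_force: 0.0
```

>>> step_arm(targets=[[[15,35,0,0,0,0.12],[30,70,0,0,0,0.24],[45,105,0,0,0,0.36],[60,140,0,0,0,0.48],[75,175,0,0,0,0.6],[90,205,0,0,0,0.72],[105,225,0,0,0,0.84],[117,240,0,0,0,0.96],[117,240,0,0,0,1.08],[117,240,0,0,0,1.2],[117,240,0,0,0,1.32],[117,240,0,0,0,1.4]]])

```text
time: 2.2
tool_pos: [508.0, 65.9, 342.9]
tcp_rot: [180.0, -0.0, -174.5]
ft_force: [0.2, -0.8, -0.4]
finger_gap: 0.1
grip_force: 0.0
```

Run:
```python
from h import *
s=vision.snapshot("wrist"); print(s["mtx"],s["eye"],s["attitude"],r.sense()["tool_pos"],r.sense()["joint_pos"]); cv2.imwrite("pics/w1.png",s["img"])
```

```text
[[397.68063861   0.         322.38060337]
 [  0.         397.68063861 245.22684413]
 [  0.           0.           1.        ]] [427.03865177  56.99057947 462.64693813] [-1.84330858e+01  9.22339392e-02  9.54519493e+01] [508.04032384  65.77606988 343.01158499] [ 1.64094854e+00 -7.30227552e+00  9.07855517e+01  1.40060228e-04
  9.65477963e+01 -9.40278766e+01]
```

View pics/w1.png

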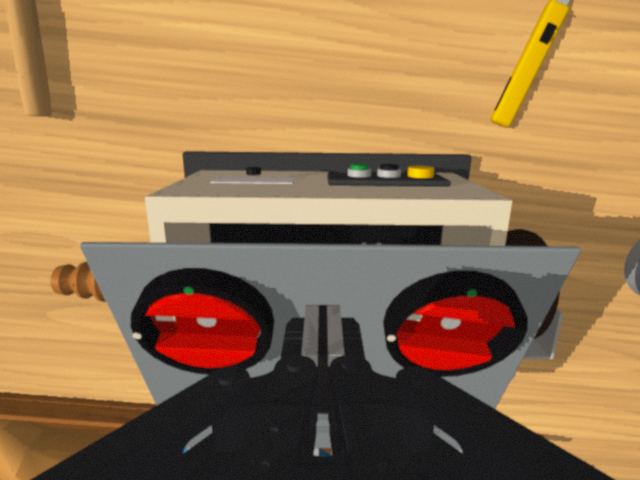

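The wrist view puts the shut fingertips at about (322,305), centred in the strip between the bezel edges at x≈272 and x≈385. The cover's front edge is at row 245. Now I'll push down slowly.

>>> step_arm(targets=[[[2,4,-25,0,0,0],[2,4,-50,0,0,0],[2,4,-60,0,0,0],[2,4,-70,0,0,0],[2,4,-80,0,0,0],[2,4,-90,0,0,0],[2,4,-100,0,0,0],[2,4,-110,0,0,0],[2,4,-120,0,0,0],[2,4,-128,0,0,0],[2,4,-134,0,0,0],[2,4,-138,0,0,0]]])

```text
time: 3.25
tool_pos: [509.7, 69.6, 204.1]
tcp_rot: [180.0, -0.1, -174.9]
ft_force: [-2.9, -0.4, 3.5]
finger_gap: -0.3
grip_force: 1.5
```

>>> step_arm(targets=[[[0,0,-5,0,0,0],[0,0,-9,0,0,0],[0,0,-12,0,0,0],[0,0,-14,0,0,0],[0,0,-15,0,0,0],[0,0,-15,0,0,0]]])

```text
time: 3.75
tool_pos: [510.2, 69.6, 191.0]
tcp_rot: [-180.0, 0.0, -174.9]
ft_force: [-5.1, -1.0, 8.1]
finger_gap: 0.2
grip_force: 3.9
```

>>> step_arm(targets=[[[0,0,-1,0,0,0],[0,0,-2,0,0,0],[0,0,-2,0,0,0]]])

```text
time: 4.0
tool_pos: [510.3, 69.6, 190.9]
tcp_rot: [-180.0, 0.1, -174.9]
ft_force: [-13.7, -1.4, 21.0]
finger_gap: -0.1
grip_force: 10.6
```

The force climbs with no further travel, so the cover is flat. Next I'll lift off and measure the knobs from the wrist and fixed cameras.

>>> step_arm(targets=[[[0,0,10,0,0,0],[0,0,40,0,0,0],[0,0,80,0,0,0],[10,0,110,0,0,0],[20,0,110,0,0,0],[20,0,110,0,0,0],[20,0,110,0,0,0]]])

```text
time: 4.58
tool_pos: [530.3, 69.6, 298.0]
tcp_rot: [180.0, -0.0, -175.0]
ft_force: [-1.1, -0.3, -0.2]
finger_gap: 0.2
grip_force: 0.0
```

Run:
```python
from h import *
s=vision.snapshot("wrist"); cv2.imwrite("pics/w2.png",s["img"]); a=vision.snapshot("scene")
print(s["eye"],s["attitude"],r.sense()["tool_pos"])
m=redmask(s["img"]);n,l,st,c=cv2.connectedComponentsWithStats(m)
print([(st[i],c[i]) for i in range(1,n) if st[i][4]>300])
im=a["img"];cv2.imwrite("pics/a2.png",cv2.resize(im[150:320,260:440],None,fx=3,fy=3,interpolation=cv2.INTER_CUBIC))
```

```text
[449.11032522  61.27475818 417.58481663] [-1.84614970e+01  9.06376629e-02  9.50395746e+01] [529.19594587  69.56266293 296.57306232]
[(array([ 151,  205,  110,  107, 8497], dtype=int32), array([205.92526774, 258.20218901])), (array([ 393,  206,  114,  106, 8395], dtype=int32), array([448.11042287, 258.55235259]))]
```

View pics/w2.png

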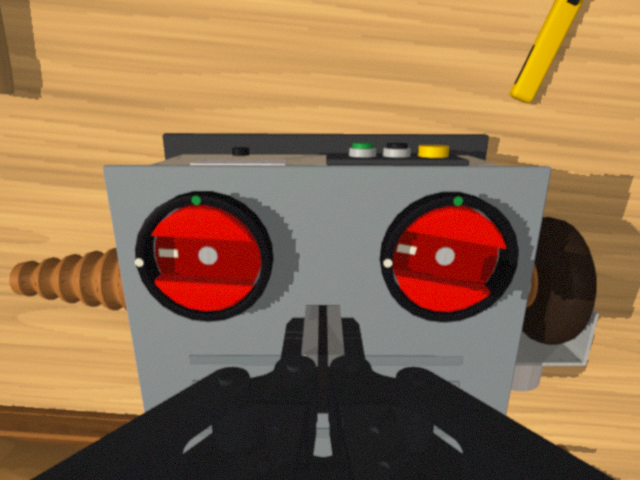

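The cover lies flat. Both slots are still near unlocked, with hub dots at about (208,256) and (446,256) and stripes at about (168,253) and (406,249). Now I'll compute the slot centres and angles.

Run:
```python
from h import *
s=vision.snapshot("wrist");img=s["img"];h=cv2.cvtColor(img,cv2.COLOR_BGR2HSV)
wm=((h[...,1]<90)&(h[...,2]>140)).astype(np.uint8)
C={}
for nm,c in(("R",(208,256)),("L",(446,256))):
    w=np.zeros_like(wm);cv2.circle(w,c,58,1,-1)
    n,l,st,ce=cv2.connectedComponentsWithStats(wm&w)
    b=sorted([(st[i][4],tuple(ce[i])) for i in range(1,n) if st[i][4]>30],reverse=True);print(nm,b)
    e=knob(s,c,70); k=onz(s,e[0],185)
    hub=min(b,key=lambda t:np.hypot(t[1][0]-c[0],t[1][1]-c[1]))[1]
    st_=[q for q in b if 25<np.hypot(q[1][0]-hub[0],q[1][1]-hub[1])<50]
    H=onz(s,hub,173);print("knob185",k,"hub",H,e)
    if st_:
        T=onz(s,st_[0][1],172);d=H-T;print("slot dir deg from +y (cw+)",np.degrees(np.arctan2(d[0],d[1])),np.linalg.norm(d))
    C[nm]=k,H
for j in(0,1):
    d=C["L"][j]-C["R"][j];print(np.linalg.norm(d),"yaw",np.degrees(np.arctan2(-d[0],d[1])))
# white & green dots in cover, front corners
for p in((105,167),(549,167)):print(onz(s,p,169))
print(r.sense()["tool_pos"])
```

```text
R [(np.int32(252), (np.float64(207.03571428571428), np.float64(257.82936507936506))), (np.int32(116), (np.float64(168.06896551724137), np.float64(255.4051724137931)))]
knob185 [541.41940357  -5.60890353 185.        ] hub [543.93129318  -6.12411226 173.        ] ((202.51083374023438, 260.7630615234375), (104.18295288085938, 115.57573699951172), 112.02771759033203)
slot dir deg from +y (cw+) -2.1269360937344235 25.68227700774466
L [(np.int32(259), (np.float64(444.8455598455598), np.float64(258.42857142857144))), (np.int32(121), (np.float64(406.9504132231405), np.float64(251.64462809917356)))]
knob185 [528.41020178 147.43185412 185.        ] hub [530.63369804 148.31779853 173.        ] ((449.71563720703125, 261.6392517089844), (104.10102844238281, 115.11988830566406), 65.69256591796875)
slot dir deg from +y (cw+) 4.846922732670113 25.17116873472126
153.592684825227 yaw 4.858737002400572
155.01332150442295 yaw 4.921084346293322
[491.26645159 -69.6833984  169.        ]
[467.19259894 202.47903627 169.        ]
[529.11699849  69.57640962 296.5855029 ]
```

Slots at about L (530.5,149) and R (543.5,-5.5) agree with the first estimate. The slot angles are 4.8° and -2.1° clockwise from +y. I'll go above the left slot with the fingers part-open.

>>> step_arm(targets=[[[0,30,0,0,0,-0.09],[0,60,0,0,0,-0.172],[0,79,0,0,0,-0.172],[0,79,-30,0,0,-0.172],[0,79,-55,0,0,-0.172],[0,79,-75,0,0,-0.172],[0,79,-75,0,0,-0.172],[0,79,-75,0,0,-0.172]]], fingers=0.5)

```text
time: 5.4
tool_pos: [528.5, 148.3, 221.4]
tcp_rot: [-179.9, -0.2, 175.2]
ft_force: [0.6, -0.6, 0.9]
finger_gap: 21.5
grip_force: 0.0
```

Run:
```python
from h import *
s=vision.snapshot("wrist"); cv2.imwrite("pics/w3.png",s["img"]); q=r.sense();print(q["tool_pos"],q["tcp_rot"],q["finger_gap"])
```

```text
[529.70995055 148.49172757 223.37878026] [-1.79985473e+02 -5.79256317e-02  1.75196018e+02] 21.411029690603335
```

View pics/w3.png

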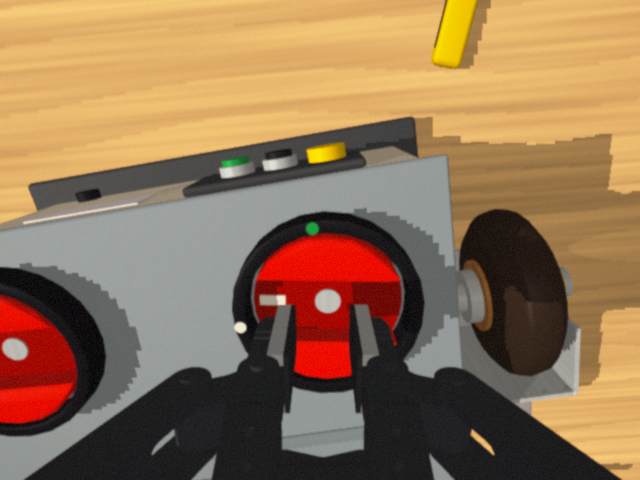

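The slot lies horizontal in the view and so lines up with the fingers: hub at (328,301), finger middle at about (324,310). I'll lower in gently.

>>> step_arm(targets=[[[0,0,-10,0,0,0],[0,0,-16,0,0,0],[0,0,-20,0,0,0],[0,0,-23,0,0,0],[0,0,-25,0,0,0],[0,0,-25,0,0,0]]])

```text
time: 5.95
tool_pos: [529.9, 148.5, 197.8]
tcp_rot: [-180.0, -0.0, 175.2]
ft_force: [-0.5, 0.9, -0.5]
finger_gap: 21.1
grip_force: 0.0
```

It is in the slot with no contact force. Turning clockwise.

>>> step_arm(targets=[[[0,0,0,0,0,-0.12],[0,0,0,0,0,-0.24],[0,0,0,0,0,-0.36],[0,0,0,0,0,-0.48],[0,0,0,0,0,-0.6],[0,0,0,0,0,-0.72],[0,0,0,0,0,-0.84],[0,0,0,0,0,-0.96],[0,0,0,0,0,-1.08],[0,0,0,0,0,-1.2],[0,0,0,0,0,-1.32],[0,0,0,0,0,-1.4]]])

```text
time: 6.95
tool_pos: [529.6, 149.5, 198.6]
tcp_rot: [-180.0, -0.1, 94.6]
ft_force: [-4.2, 4.8, 1.8]
finger_gap: 21.6
grip_force: 5.1
```

Run:
```python
from bench import r
q=r.sense();print(q["ft_force"],q["wrist_torque"],q["tool_pos"],q["tcp_rot"],q["joint_pos"][5])
```

```text
[-4.16280049  4.76180047  1.79083369] [0.72014168 0.56857584 0.13557213] [529.63585323 149.48979379 198.64499692] [-1.79953978e+02 -8.58014609e-02  9.46491659e+01] 5.7040839285689575
```

>>> step_arm(targets=[[[0,0,0,0,0,-0.05],[0,0,0,0,0,-0.1],[0,0,0,0,0,-0.15],[0,0,0,0,0,-0.19],[0,0,0,0,0,-0.19],[0,0,0,0,0,-0.19]]])

```text
time: 7.45
tool_pos: [529.6, 149.8, 198.6]
tcp_rot: [-179.9, -0.1, 84.1]
ft_force: [-4.0, 4.3, 1.1]
finger_gap: 21.4
grip_force: 4.1
```

Run:
```python
from bench import r
q=r.sense();print(q["ft_force"],q["wrist_torque"],q["tool_pos"],q["tcp_rot"],q["joint_pos"][5])
```

```text
[-4.03952519  4.25628385  1.0854446 ] [0.79754935 0.66181645 0.1363722 ] [529.57588551 149.76993837 198.5929688 ] [-1.79932238e+02 -9.85320587e-02  8.41299200e+01] 16.23482807344384
```

>>> step_arm(targets=[[[0,0,0,0,0,-0.03],[0,0,0,0,0,-0.06],[0,0,0,0,0,-0.09],[0,0,0,0,0,-0.09]]])

```text
time: 7.78
tool_pos: [529.6, 149.9, 198.6]
tcp_rot: [-179.9, -0.1, 78.9]
ft_force: [-3.1, 6.0, 0.6]
finger_gap: 21.1
grip_force: 4.8
```

Run:
```python
from bench import r
q=r.sense();print(q["ft_force"],q["wrist_torque"],q["tool_pos"],q["tcp_rot"],q["joint_pos"][5])
```

```text
[-3.10443588  5.9532368   0.62914157] [0.98477644 0.61661145 0.132796  ] [529.59603688 149.90788355 198.64874978] [-1.79927223e+02 -1.06807867e-01  7.88851549e+01] 21.4836479749496
```

>>> step_arm(targets=[[[0,0,0,0,0,-0.03],[0,0,0,0,0,-0.06],[0,0,0,0,0,-0.09],[0,0,0,0,0,-0.09]]])

```text
time: 8.12
tool_pos: [530.0, 150.1, 198.8]
tcp_rot: [-180.0, -0.1, 73.8]
ft_force: [-1.2, 6.8, 0.3]
finger_gap: 21.2
grip_force: 16.6
```

Run:
```python
from h import *
q=r.sense();print(q["ft_force"],q["wrist_torque"],q["tool_pos"],q["tcp_rot"],q["joint_pos"][5])
a=vision.snapshot("wrist");cv2.imwrite("pics/w4.png",a["img"])
```

```text
[-1.16080412  6.79604411  0.27083295] [1.08631527 0.23003117 0.53331212] [530.0110964  150.10235636 198.76813182] [-1.79973230e+02 -1.34087395e-01  7.37633296e+01] 26.61309720098864
```

View pics/w4.png

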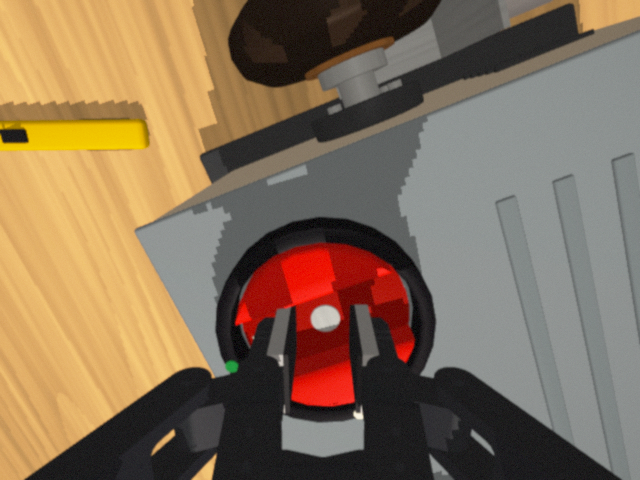

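The torque jumped to 0.53 N m, so the left fastener is at its stop, and its slot points at the green dot (232,367). I'll ease back, lift out and go to the right slot.

>>> step_arm(targets=[[[0,0,0,0,0,0.1],[0,0,0,0,0,0.22],[0,0,10,0,0,0.22],[0,0,25,0,0,0.22],[2,-20,35,0,0,0.34],[4,-50,35,0,0,0.46],[6,-80,35,0,0,0.58],[8,-110,35,0,0,0.7],[10,-140,35,0,0,0.82],[13.5,-154,35,0,0,0.94],[13.5,-154,35,0,0,1.06],[13.5,-154,35,0,0,1.18]]])

```text
time: 9.17
tool_pos: [544.1, -6.9, 234.5]
tcp_rot: [180.0, 0.1, 141.3]
ft_force: [0.6, 0.2, 0.2]
finger_gap: 21.4
grip_force: 0.0
```

>>> step_arm(targets=[[[0,0,0,0,0,0.12],[0,0,0,0,0,0.24],[0,0,0,0,0,0.36],[0,0,0,0,0,0.48],[0,0,0,0,0,0.6],[0,0,0,0,0,0.71],[0,0,-9,0,0,0.71],[0,0,-9,0,0,0.71],[0,0,-9,0,0,0.71]]])

```text
time: 9.92
tool_pos: [543.2, -5.4, 223.7]
tcp_rot: [180.0, -0.1, -178.2]
ft_force: [0.0, 0.2, -0.3]
finger_gap: 21.3
grip_force: 0.0
```

Run:
```python
from h import *
s=vision.snapshot("wrist"); cv2.imwrite("pics/w5.png",s["img"]); q=r.sense();print(q["tool_pos"],q["tcp_rot"],q["finger_gap"])
```

```text
[543.39861239  -5.41837994 224.06094389] [ 1.79997646e+02 -4.20029229e-02 -1.78179993e+02] 21.15473312744055
```

View pics/w5.png

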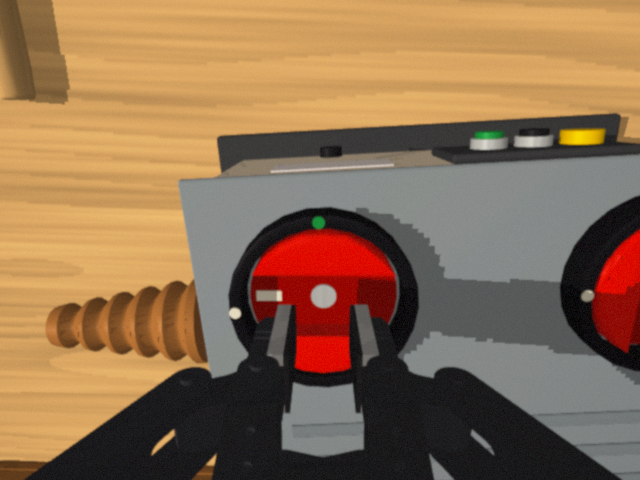

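The right slot is horizontal in the view, with the hub at (323,296) between the fingers. Lowering in and turning.

>>> step_arm(targets=[[[-1,0,-10,0,0,0],[-1,0,-16,0,0,0],[-1,0,-20,0,0,0],[-1,0,-23,0,0,0],[-1,0,-26,0,0,0],[-1,0,-26,0,0,0]]])

```text
time: 10.47
tool_pos: [542.2, -5.4, 197.3]
tcp_rot: [180.0, -0.1, -177.9]
ft_force: [0.1, 1.1, -0.7]
finger_gap: 21.1
grip_force: 0.0
```

>>> step_arm(targets=[[[0,0,0,0,0,-0.12],[0,0,0,0,0,-0.24],[0,0,0,0,0,-0.36],[0,0,0,0,0,-0.48],[0,0,0,0,0,-0.6],[0,0,0,0,0,-0.72],[0,0,0,0,0,-0.84],[0,0,0,0,0,-0.96],[0,0,0,0,0,-1.08],[0,0,0,0,0,-1.2],[0,0,0,0,0,-1.32],[0,0,0,0,0,-1.44]]])

```text
time: 11.47
tool_pos: [543.2, -5.6, 198.9]
tcp_rot: [179.9, 0.0, 99.2]
ft_force: [2.0, -0.8, 1.3]
finger_gap: 21.5
grip_force: 3.8
```

>>> step_arm(targets=[[[0,0,0,0,0,-0.1],[0,0,0,0,0,-0.2],[0,0,0,0,0,-0.25],[0,0,0,0,0,-0.3],[0,0,0,0,0,-0.34],[0,0,0,0,0,-0.38],[0,0,0,0,0,-0.4],[0,0,0,0,0,-0.4]]])

```text
time: 12.13
tool_pos: [543.0, -5.2, 198.8]
tcp_rot: [179.9, -0.0, 76.6]
ft_force: [1.3, 2.6, 1.8]
finger_gap: 21.0
grip_force: 6.7
```

Run:
```python
from bench import r
q=r.sense();print(q["ft_force"],q["wrist_torque"],q["tool_pos"],q["tcp_rot"],q["joint_pos"][5])
```

```text
[1.31751956 2.62879157 1.84332381] [ 0.33998348 -0.12399761  0.27215296] [542.97836558  -5.20093959 198.77825812] [ 1.79949623e+02 -2.45263020e-02  7.66361192e+01] 7.390532907251877
```

Torque is rising to 0.27 N m, so I'll turn a little more to seat it at the stop, then back off and lift clear.

>>> step_arm(targets=[[[0,0,0,0,0,-0.03],[0,0,0,0,0,-0.05],[0,0,0,0,0,-0.05]]])

```text
time: 12.38
tool_pos: [542.8, -5.2, 198.8]
tcp_rot: [180.0, -0.0, 73.8]
ft_force: [-0.4, 2.2, 4.3]
finger_gap: 21.1
grip_force: 16.0
```

Run:
```python
from bench import r
q=r.sense();print(q["ft_force"],q["wrist_torque"],q["tcp_rot"])
```

```text
[-0.44664558  2.21962177  4.3464735 ] [0.31159919 0.08328943 0.47722139] [ 1.79975104e+02 -1.39366608e-02  7.37923767e+01]
```

>>> step_arm(targets=[[[0,0,0,0,0,0.1],[0,0,0,0,0,0.22],[0,0,10,0,0,0.22],[0,0,30,0,0,0.22],[0,30,60,0,0,0.34],[0,60,90,0,0,0.46],[-10,75,105,0,0,0.58],[-20,75,105,0,0,0.7],[-20,75,105,0,0,0.82],[-20,75,105,0,0,0.94],[-20,75,105,0,0,1.06],[-20,75,105,0,0,1.18]]])

```text
time: 13.38
tool_pos: [522.5, 69.5, 304.0]
tcp_rot: [-180.0, 0.0, 141.5]
ft_force: [-0.2, -0.3, 1.1]
finger_gap: 21.3
grip_force: 0.0
```

>>> step_arm(targets=[[[0,0,0,0,0,0.12],[0,0,0,0,0,0.24],[0,0,0,0,0,0.36],[0,0,0,0,0,0.48],[0,0,0,0,0,0.6],[0,0,0,0,0,0.72],[0,0,0,0,0,0.72],[0,0,0,0,0,0.72]]])

```text
time: 14.05
tool_pos: [522.6, 69.4, 303.7]
tcp_rot: [-180.0, 0.0, -177.7]
ft_force: [-0.3, 0.0, -0.2]
finger_gap: 21.3
grip_force: 0.0
```

Run:
```python
from h import *
s=vision.snapshot("wrist"); cv2.imwrite("pics/w6.png",s["img"]); print(r.sense()["tool_pos"])
h=cv2.cvtColor(s["img"],cv2.COLOR_BGR2HSV);wm=((h[...,1]<90)&(h[...,2]>140)).astype(np.uint8)
for e in(543,-5.5,173),(530.5,149,173):
    c=tuple(int(v) for v in proj(s,e)); w=np.zeros_like(wm);cv2.circle(w,c,55,1,-1)
    n,l,st,ce=cv2.connectedComponentsWithStats(wm&w)
    b=[ce[i] for i in range(1,n) if st[i][4]>30]; b.sort(key=lambda q:np.hypot(*(q-c)))
    H=onz(s,b[0],173)
    for t in b[1:]:
        d=H-onz(s,t,172);print(c,t,np.degrees(np.arctan2(d[0],d[1]))+4.9,np.linalg.norm(d))
```

```text
[522.61891087  69.43567509 303.66544623]
(212, 266) [206.54929577 230.50704225] 86.55845513978967 26.184225017006874
(442, 257) [443.88405797 220.61594203] 89.05715524219922 25.80666541500553
```

View pics/w6.png

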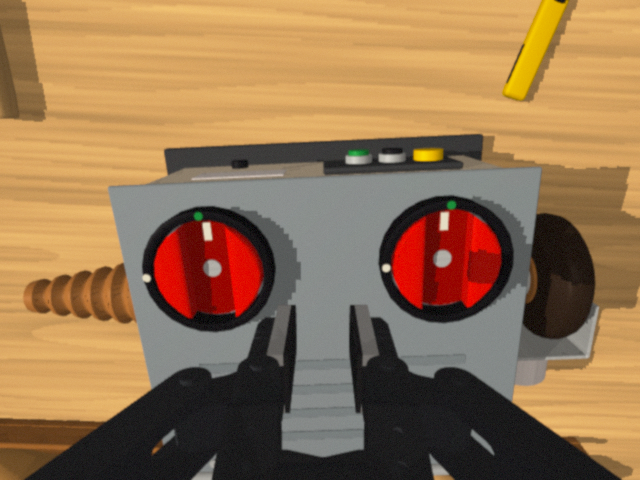

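Both stripes, at (207,231) and (444,221), point at the green dots. They measure about 87° and 89°, and both stops were felt. The cover is flat and the tool is clear, so I'll hand in.

```bash
python3 -c "
from bench import r
print(r.hand_in())"
```

```text
the job is handed in; nothing more can be done
None
```

The cover is pushed flat, both fasteners were turned clockwise to their stops (about 87° right and 89° left by camera), nothing on the bench was touched, and the job was handed in at about 14 s; the hand-in returned no verdict.

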